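Put the flat tester flask back in its stand

ROBOT

A 6-joint arm with a two-finger parallel gripper is mounted at the origin on the work surface. World frame = base frame: x ahead of the robot, y to its left, z up, the work surface at z = 0. Lengths are in m, angles in degrees, forces in N, time in s.
With the tool pointing down it reaches from about 0.4 to 0.825 m from the base axis. Payload 7 kg.
Tool frame: the origin (TCP) lies midway between the tips of the shut fingers; the grasp point (between the pads) lies 19 mm behind it; y points along the fingers, z is the direction in which the jaws open and shut, and the axes are right-handed (so a half turn about y gives the same grasp; the last joint's range is limited). The gripper opens to 88 mm and grips with 3 to 60 N. Pads are 19 mm wide; open, the fingers measure 130 mm over their backs; the gripper's body (78 mm by 193 mm) begins 47 mm behind the grasp point.
Start: joints at [-54.998, 20.546, 0.682, 0, -70.136, -16.507], TCP at [0.214, -0.64, 0.227] pointing down, gripper open.
Joint ranges: [-176.03, 176.03], [-82.01, 121.73], [-58.28, 71.71], [-173.87, 95.51], [-174.79, -0.11], [-173.66, 173.66]. Speed limits (degrees/s): [136.94, 136.94, 172.46, 180, 180, 180].

INTERFACE

Orientations are given as [roll, pitch, yaw] about the fixed x, y, z axes, in that order (R = Rz(yaw) Ry(pitch) Rx(roll)).
In Python, from plant import ctrl gives the robot as it stands.
- The arm moves only by the tool step_arm, never from a script. Its argument "rows" is a list that holds one entry, the list of rows, each a list of 7 numbers: the gripper command: -1 is shut, 1 is fully open, values between are in proportion, then the shift along the world's x, y, z in cm, then the turn, a rotation vector about the world's x, y, z in degrees. In form: [[[fingers, tx, ty, tz, rx, ry, rz], ...]]. A call has 1 to 12 rows; each row shifts and turns the commanded pose from where the row before left it; what a row does not reach is not made up. A row lasts 1/8 s, in which the tool goes at most 62.5 mm and 10.7 degrees, less where a joint would pass 70% of its speed; a pose out of reach is approached as far as the arm can. A call is refused whole if a number of a shift passes 6.25 or a number of a turn 10.7, either way. A call with a gripper value outside its range is refused whole. The fingers move at their own pace and stop on an object; the grip force is fixed at half the most. Time passes only in rows, so rows that do not move let the fingers close. It gives the time, the measured TCP pose, the force and the opening at its end, in the units of the state.
- ctrl.get_obs(): the state, without advancing time (a new reading comes with each control period).
- ctrl.snapshot(name): name is "side" or "top"; returns the picture (400x640x3 uint8, blue, green, red); there is no depth.
- ctrl.camera_params(name): a dict with "vertical_fov" (degrees; the focal length in pixels is half the picture's height over the tangent of half this angle, whatever the lens; pixels are square), "cx", "cy" (the principal point, pixels), "k1" (the pictures are not rectified: a ray, as slopes to the right and down, at radius r is drawn at 1 + k1 r^2 times it, then the intrinsics apply), "rvec" (rotation vector, rad) and "tvec" (3), from world to camera coordinates, as OpenCV has them. Camera axes: x right, y down, z forward; pixel columns grow to the right and rows downward; lengths in m; the calibration is good to about 2 mm. A picture is of the moment at which its call begins. camera_params takes no time and is no camera call.
- ctrl.close_job(): hands the job in, once; it reports no verdict.
The state is a dict: "clock": time; "joint_pos": joint angles; "qvel": joint speeds; "tau": joint torques, N m; "tool_pos": TCP position; "orientation": TCP orientation; "force": force on the tool from outside, world axes, zero at the start; "moment": the same for the moment, N m; "opening": finger opening in m.
Only numpy, scipy, OpenCV 4.12 (cv2) and the standard library are available. Lean on these libraries where they do the work, as an engineer would, in place of code of your own. Each camera call takes 0.05 s, during which the arm holds its last target. There are 200 camera calls.

TASK

Three amber tester bottles stand in front of three dark wooden tester stands on the shop table. Pick up the flat, oblong flask and put it in the stand with the oblong recess: keep hold of it, shuffling it about if need be, until its foot drops inside and stands fully home on the recess floor, upright, then let go (do not drop it in from above). Leave the square and the round bottle standing where they are.

Things in the scene. Friction and masses are not known exactly. Their poses are not given: they have to be found in the camera images.
- flask_mid (a point): Flat amber flask, paper labels, black cap, 108 mm tall, loose, about 0.22 kg, upright. Its straight-sided body is 60 mm long (own x), 36 mm thick (own y), 80 mm tall; above it a smaller shoulder and 26 mm round cap. This point is its centre, half-way up: 54 mm above its underside; grip it here across the 36 mm. z points up to the cap. A half turn about z looks the same.
- pocket (a point): Floor centre of the oblong recess (76 mm along own x, 52 mm along own y, 24 mm deep, 3 mm chamfer) in a fixed dark wooden block 110 x 90 x 32 mm; 8 mm above the table; z up. The flask fits lengthwise, either way round, with 8 mm play to each side, and not across. Two other blocks look the same but have a square (54 mm) or round (56 mm) recess, too small for the flask.
- square_bottle_mid (a point): Bystander: amber bottle of square section, 42 x 42 mm, 108 mm tall, black cap, loose. This point is on its axis, half-way up (54 mm above its underside); z points up.
- round_bottle_mid (a point): Bystander: round amber bottle, 44 mm in diameter, 108 mm tall, black cap, loose. This point is on its axis, half-way up (54 mm above its underside); z points up.
Things that resemble listed ones, but are neither listed nor needed, are in the scene too. Leave any green or purple look-alike of the part that bears pocket alone. Leave any red look-alike of the part that bears flask_mid alone.

How it is judged (in metres and radians):
On the way:
1. the flask's foot is lowered into the oblong recess while the gripper still holds it (z of flask_mid in the frame of pocket below 0.074 m and horizontal distance between flask_mid and pocket below 0.016 m and contact force between the fingers and flask above 0.5 N), for 0.05 s.
At the end, for the whole second after the job is handed in: The flask stands upright (within 10 degrees) and at rest in the oblong recess, its underside within 5 mm of the recess floor, its centre within 16 mm of the recess's centre and its long side along the recess's (within 26 degrees, either way round) (z of flask_mid in the frame of pocket between 0.048 and 0.059 m and horizontal distance between flask_mid and pocket below 0.016 m and angle between flask_mid's own z axis and vertical below 0.17 rad and angle between the x axis of flask_mid and the x axis of pocket, either way round below 0.45 rad and linear speed of flask below 0.03 m/s); the robot touches nothing.
It fails at once if the square bottle is shifted by more than 40 mm or knocked over (distance of square_bottle_mid from where it was at the start of the episode above 0.04 m or angle between square_bottle_mid's own z axis and vertical above 0.5 rad).
It fails at once if the round bottle is shifted by more than 40 mm or knocked over (distance of round_bottle_mid from where it was at the start of the episode above 0.04 m or angle between round_bottle_mid's own z axis and vertical above 0.5 rad).
It also fails if it takes over 38 s, if anything falls off the work surface, if the arm or the gripper's body presses on something with over 40 N, if the wrist force passes 120 N, or if a joint passes its speed limit or range.

## Working session

There is one attempt and no reset: what is moved stays moved. The work goes in short steps, Python scripts to look and compute and a tool call to move; the robot and the scene stay as the last step left them, time stands still between calls to the robot, and variables do not carry over. Pictures are saved under pics/ and viewed, about 8 in all and at most 12, crops included, and the job is handed in when it is done.

Besides the shell and the picture viewer there is one more tool, called after "Call:" as name(argument=value, ...) on one line, values as JSON. step_arm: Moves the arm, as the interface text tells. Its arguments: {"type":"object","properties":{"rows":{"type":"array"}},"required":["rows"]}

```bash
mkdir -p pics; cat > h.py <<'E'
import numpy as np, cv2
from plant import ctrl
def cam(n):
    p=ctrl.camera_params(n); f=200/np.tan(np.radians(p['vertical_fov'])/2)
    return p,f,cv2.Rodrigues(np.array(p['rvec'],float))[0],np.array(p['tvec'],float).ravel()
def proj(n,P):
    p,f,R,t=cam(n); c=np.atleast_2d(P)@R.T+t; s=c[:,:2]/c[:,2:]
    s=s*(1+p['k1']*(s**2).sum(1,keepdims=True)); return s*f+[p['cx'],p['cy']]
def unproj(n,uv,z):
    p,f,R,t=cam(n); d=(np.atleast_2d(uv).astype(float)-[p['cx'],p['cy']])/f; s=d.copy()
    for _ in range(20): s=d/(1+p['k1']*(s**2).sum(1,keepdims=True))
    r=np.c_[s,np.ones(len(s))]@R; C=-R.T@t
    return C+r*((z-C[2])/r[:,2])[:,None]
E
python3 - <<'E'
from h import *
for n in('top','side'):
    cv2.imwrite(f'pics/{n}0.png',ctrl.snapshot(n)); p,f,R,t=cam(n); print(n,p,f,-R.T@t)
print(ctrl.get_obs())
E
```

```text
top {'vertical_fov': 52.21859429033931, 'cx': 326.9743937191248, 'cy': 208.66782242944137, 'k1': 0.02330914797796808, 'rvec': array([ 2.14167858, -2.18841291,  0.10504702]), 'tvec': array([-0.04013191,  0.49118211,  0.88226147])} 408.08317263104436 [ 0.39640064 -0.05563048  0.92791568]
side {'vertical_fov': 52.34787450886866, 'cx': 314.79836159966715, 'cy': 203.38966971772874, 'k1': -0.03928105744582492, 'rvec': array([ 2.22256283, -0.05187149,  0.03788958]), 'tvec': array([-0.49418692,  0.03556142,  0.89664141])} 406.920819347957 [ 0.45320883 -0.71511341  0.5767718 ]
{'clock': 0.1, 'joint_pos': array([-5.49987247e+01,  2.05885481e+01,  6.38413316e-01, -1.89224779e-02,
       -7.01358050e+01, -1.65067406e+01]), 'qvel': array([-0.09829031, -0.08927947,  0.06667677,  0.10863472, -0.00919752,
        0.03941007]), 'tau': array([-5.79594744e-04, -5.84161949e+01,  2.93751544e+01,  7.01551616e+00,
        1.02000881e-02, -6.11852806e-05]), 'tool_pos': array([ 0.21395538, -0.6397232 ,  0.22569428]), 'orientation': array([-8.99125474e+01,  7.36431027e-03,  1.84880973e+01]), 'force': array([-0.33024525,  0.58000443,  0.23598013]), 'moment': array([0.02111888, 0.02526416, 0.03383745]), 'opening': 0.08814643053911883}
```

View pics/top0.png

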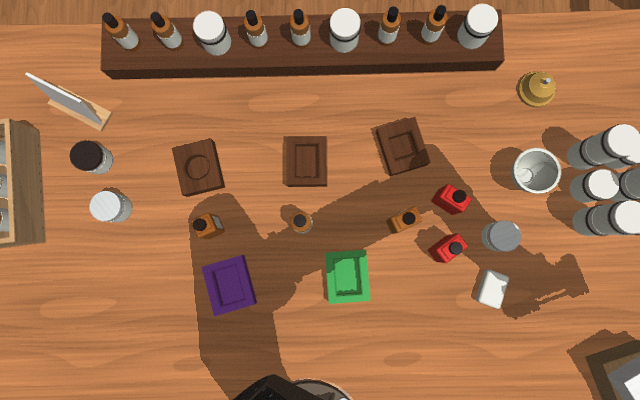

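View pics/side0.png

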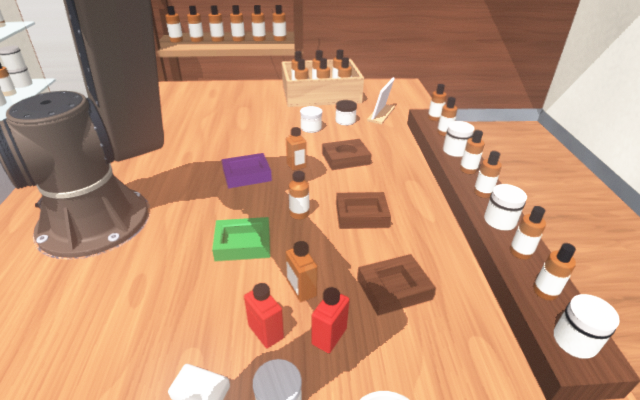

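Top view: the amber bottles are at (205,226), (302,220) and (406,219). The dark stands are at (198,167), which is round, (306,160) and (401,147). Red look-alikes are at (452,198) and (448,247), and a purple and a green stand are at (229,285) and (347,276). I'll confirm the flask and the oblong stand in a crop.

```bash
python3 - <<'E'
import cv2
a=cv2.imread('pics/top0.png')
# x 170-480... two-part crop: left = bottle1/2 & stand, right
b=cv2.resize(a[112:262,270:480],None,fx=3.8,fy=3.8,interpolation=cv2.INTER_CUBIC);cv2.imwrite('pics/c1.png',b)
s=cv2.imread('pics/side0.png')
cv2.imwrite('pics/c2.png',cv2.resize(s[120:320,230:450],None,fx=3,fy=3,interpolation=cv2.INTER_CUBIC))
E
```

```text
(no output)
```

View pics/c1.png

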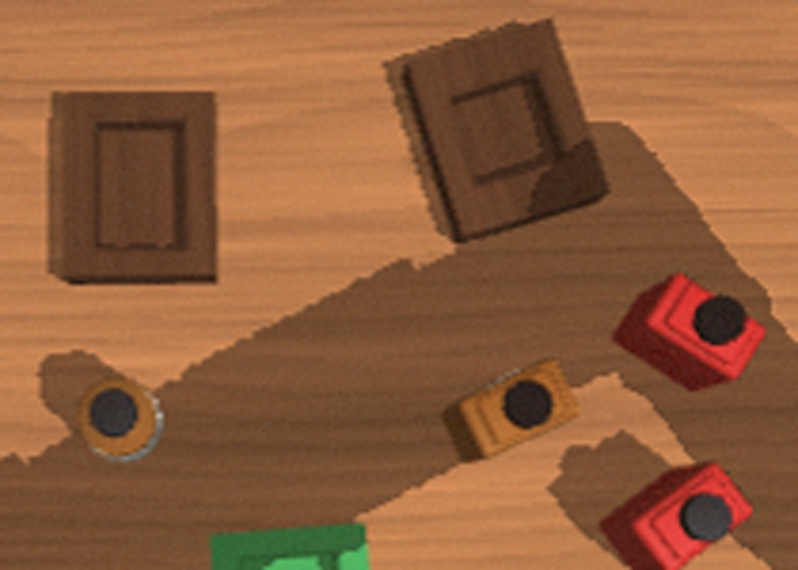

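View pics/c2.png

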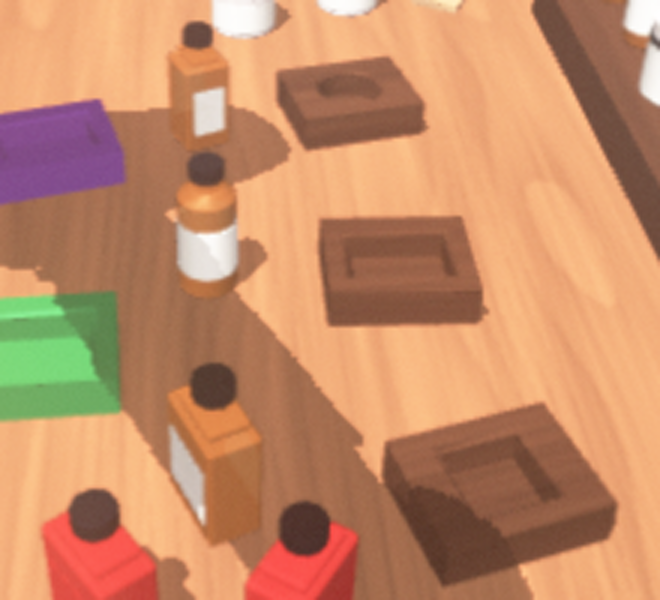

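The flask is the amber one at (406,219), since its top is clearly oblong. The oblong stand is the middle one at (306,160), as the right stand's recess is square and the left one's is round. Next I'll measure both poses and check them with a wireframe overlay.

```bash
cat >> h.py <<'E'
def box(x,y,yaw,l,w,z0,z1):
    c,s=np.cos(np.radians(yaw)),np.sin(np.radians(yaw))
    q=np.array([[l,w],[-l,w],[-l,-w],[l,-w]])/2@np.array([[c,s],[-s,c]])+[x,y]
    return np.r_[np.c_[q,[z0]*4],np.c_[q,[z1]*4]]
def draw(im,n,P,S,col):
    q=((proj(n,P)+.5)*S).astype(int)
    for i in range(4):
        for a,b in((i,(i+1)%4),(4+i,4+(i+1)%4),(i,i+4)): cv2.line(im,tuple(map(int,q[a])),tuple(map(int,q[b])),col,1)
E
cat > ov.py <<'E'
from h import *
import sys
fx,fy,fa,px,py,pa=map(float,sys.argv[1:7])
W=[]
for n,(x0,y0,w,h) in(('top',(270,112,210,150)),('side',(255,160,185,150))):
    S=4; im=cv2.resize(cv2.imread(f'pics/{n}0.png'),None,fx=S,fy=S,interpolation=cv2.INTER_CUBIC)
    draw(im,n,box(fx,fy,fa,.06,.036,0,.08),S,(0,255,255)); draw(im,n,box(fx,fy,fa,.001,.001,.0,.108),S,(0,255,0))
    draw(im,n,box(px,py,pa,.11,.09,0,.032),S,(255,255,0)); draw(im,n,box(px,py,pa,.076,.052,.008,.029),S,(0,255,0))
    W.append(im[y0*S:(y0+h)*S,x0*S:(x0+w)*S])
cv2.imwrite(sys.argv[7],cv2.resize(np.vstack([W[0][:, :740],W[1]]),None,fx=.5,fy=.5) if 0 else cv2.resize(np.hstack(W),(800,int(800*600/(1580))),interpolation=cv2.INTER_AREA))
E
python3 - <<'E'
from h import *
T=lambda c:np.array(c)/3.8+[270,112]-.37
Sd=lambda c:np.array(c)/3.+[230,120]-.33
print('cap top',unproj('top',[T((527,404))],.108),'side',unproj('side',[Sd((213,382))],.106))
r=unproj('top',[T(c) for c in((97,123),(185,123),(185,248),(97,248))],.032);print(r,r.mean(0))
e=unproj('top',[T(c) for c in((458,403),(555,360),(578,402),(485,455))],.08);print(e,e.mean(0))
d=e[1]-e[0];print(np.degrees(np.arctan2(d[1],d[0])));d=e[2]-e[3];print(np.degrees(np.arctan2(d[1],d[0])))
b=unproj('top',[T(c) for c in((216,92),(216,278))],.032);print(b)
s=unproj('side',[Sd(c) for c in((320,219),(462,217),(481,286),(328,290))],.032);print('side block',s,s.mean(0))
E
```

```text
cap top [[ 0.4592617  -0.21426187  0.108     ]] side [[ 0.45909253 -0.21862331  0.106     ]]
[[ 0.63692875  0.01752958  0.032     ]
 [ 0.63574121 -0.03442833  0.032     ]
 [ 0.56099656 -0.03299945  0.032     ]
 [ 0.56215163  0.0185438   0.032     ]] [ 0.59895454 -0.0078386   0.032     ]
[[ 0.46277133 -0.18204985  0.08      ]
 [ 0.48526999 -0.23599394  0.08      ]
 [ 0.46190496 -0.24751134  0.08      ]
 [ 0.43402006 -0.19567497  0.08      ]] [ 0.46099158 -0.21530753  0.08      ]
-67.36026811194392
-61.7223833632928
[[ 0.65402967 -0.05311831  0.032     ]
 [ 0.5428268  -0.05077497  0.032     ]]
side block [[ 0.54570999  0.03558233  0.032     ]
 [ 0.65482646  0.03400591  0.032     ]
 [ 0.65278896 -0.04995495  0.032     ]
 [ 0.54339422 -0.05000926  0.032     ]] [ 0.59917991 -0.00759399  0.032     ]
```

```bash
python3 ov.py .460 -.216 -65 .599 -.0077 -1 pics/ov.png
```

```text
(no output)
```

View pics/ov.png

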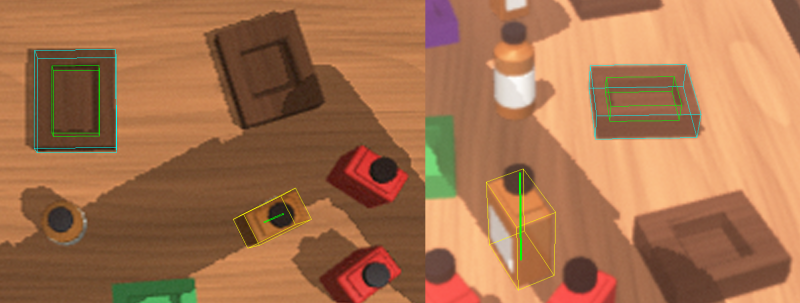

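Overlay: the wireframes sit on the flask and the middle stand in both views. The flask is at (0.460,-0.216) with yaw -65°, and the pocket is at (0.599,-0.008) with yaw -1°. Now I'll check clearance to the red neighbours in the grasp frame while moving above the flask.

```bash
python3 - <<'E'
from h import *
T=lambda c:np.array(c)/3.8+[270,112]-.37
r=unproj('top',[T((720,318)),T((705,517)),T((115,412))],.108)[:,:2];print(r)
a=np.radians(25);J=np.array([np.cos(a),np.sin(a)]);L=np.array([np.sin(a),-np.cos(a)])
d=r-[.46,-.216];print('jaw,long',np.c_[d@J,d@L].round(3))
E
```

```text
[[ 0.50281769 -0.3181847 ]
 [ 0.39793649 -0.30461268]
 [ 0.45974825  0.00387173]]
jaw,long [[-0.004  0.111]
 [-0.094  0.054]
 [ 0.093 -0.199]]
```

Call:
step_arm(rows=[[[1,2.46,4.24,0,0,0,-8.35],[1,2.46,4.24,0,0,0,-8.35],[1,2.46,4.24,0,0,0,-8.35],[1,2.46,4.24,0,0,0,-8.35],[1,2.46,4.24,0,0,0,-8.35],[1,2.46,4.24,0,0,0,-8.35],[1,2.46,4.24,0,0,0,-8.35],[1,2.46,4.24,0,0,0,-8.35],[1,2.46,4.24,0,0,0,-8.35],[1,2.46,4.24,0,0,0,-8.35],[1,0,0,0,0,0,0],[1,0,0,0,0,0,0]]])

```text
clock: 1.6
tool_pos: [0.4599, -0.216, 0.2263]
orientation: [-90.0, 0.0, -64.9]
force: [-1.1, -0.9, -0.5]
opening: 0.0875
```

Call:
step_arm(rows=[[[1,0,0,-4,0,0,0],[1,0,0,-4,0,0,0],[1,0,0,-3,0,0,0],[1,0,0,-3,0,0,0],[1,0,0,-2,0,0,0],[1,0,0,-2.1,0,0,0],[1,0,0,0,0,0,0],[0,0,0,0,0,0,0],[-0.2,0,0,0,0,0,0],[-1,0,0,0,0,0,0],[-1,0,0,0,0,0,0],[-1,0,0,0,0,0,0]]])

```text
clock: 3.1
tool_pos: [0.4602, -0.2161, 0.0457]
orientation: [-90.0, -0.0, -65.0]
force: [0.6, -0.4, 0.9]
opening: 0.0432
```

Call:
step_arm(rows=[[[-1,0,0,0,0,0,0],[-1,0,0,0,0,0,0],[-1,0,0,0.5,0,0,0],[-1,0,0,0.5,0,0,0],[-1,0,0,0,0,0,0]]])

```text
clock: 3.72
tool_pos: [0.4604, -0.2161, 0.056]
orientation: [-90.0, -0.0, -65.0]
force: [-0.7, -0.1, -2.9]
opening: 0.0361
```

Holding: the opening is 36.1 mm. Next I lift, carry and turn +64°.

Call:
step_arm(rows=[[[-1,0,0,3,0,0,0],[-1,0,0,4,0,0,0],[-1,0,0,3,0,0,0],[-1,0,0,2,0,0,0],[-1,1.73,2.6,0,0,0,8],[-1,1.73,2.6,0,0,0,8],[-1,1.73,2.6,0,0,0,8],[-1,1.73,2.6,0,0,0,8],[-1,1.73,2.6,0,0,0,8],[-1,1.73,2.6,0,0,0,8],[-1,1.73,2.6,0,0,0,8],[-1,1.73,2.6,0,0,0,8]]])

```text
clock: 5.22
tool_pos: [0.5987, -0.0072, 0.1752]
orientation: [-90.0, 0.0, -0.7]
force: [-0.4, 0.6, -3.1]
opening: 0.0358
```

Call:
step_arm(rows=[[[-1,0,0,-3,0,0,0],[-1,0,0,-3,0,0,0],[-1,0,0,-1.5,0,0,0],[-1,0,0,0,0,0,0],[-1,0,0,0,0,0,0]]])

```text
clock: 5.85
tool_pos: [0.5993, -0.0081, 0.1017]
orientation: [-90.0, -0.1, -1.0]
force: [-0.4, 0.4, -1.8]
opening: 0.036
```

```bash
python3 - <<'E'
from h import *
for n in('top','side'): cv2.imwrite(f'pics/{n}1.png',ctrl.snapshot(n))
o=ctrl.get_obs();x,y,z=o['tool_pos'];print(o['tool_pos'],o['orientation'],o['opening'])
zb=z-.046
s=cv2.imread('pics/side1.png');S=4;s=cv2.resize(s,None,fx=S,fy=S,interpolation=cv2.INTER_CUBIC)
draw(s,'side',box(x,y,-1,.06,.036,zb,zb+.08),S,(0,255,255));draw(s,'side',box(.599,-.0077,-1,.076,.052,.008,.029),S,(0,255,0))
cv2.imwrite('pics/o1.png',s[110*S:250*S,280*S:440*S])
E
```

```text
[ 0.59932366 -0.00804229  0.10190283] [-89.97090588  -0.12345072  -1.00286069] 0.03596884306638577
```

View pics/o1.png

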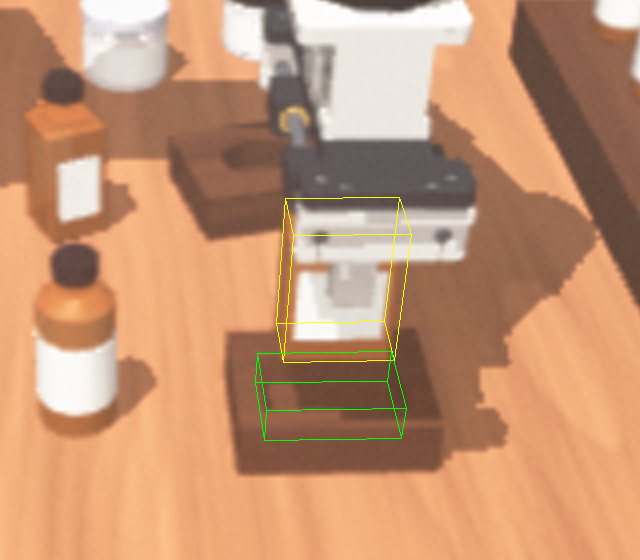

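The flask hangs where the model puts it, straight over the recess, with its underside at about 56 mm. The bystanders are untouched. I lower slowly.

Call:
step_arm(rows=[[[-1,0,0,-1,0,0,0],[-1,0,0,-1,0,0,0],[-1,0,0,-0.6,0,0,0],[-1,0,0,-0.5,0,0,0],[-1,0,0,-0.5,0,0,0],[-1,0,0,0,0,0,0]]])

```text
clock: 6.7
tool_pos: [0.5983, -0.0082, 0.0641]
orientation: [-90.0, 0.0, -1.0]
force: [-0.2, 0.2, -3.0]
opening: 0.0361
```

Call:
step_arm(rows=[[[-1,0,0,-0.3,0,0,0],[-1,0,0,-0.3,0,0,0],[-1,0,0,-0.2,0,0,0],[-1,0,0,-0.2,0,0,0],[-1,0,0,0,0,0,0]]])

```text
clock: 7.32
tool_pos: [0.5984, -0.0082, 0.0544]
orientation: [-90.0, 0.0, -1.0]
force: [-0.6, -0.4, -3.0]
opening: 0.0361
```

Call:
step_arm(rows=[[[-1,0,0,-0.1,0,0,0],[-1,0,0,0,0,0,0],[-1,0,0,-0.1,0,0,0],[-1,0,0,0,0,0,0]]])

```text
clock: 7.82
tool_pos: [0.5987, -0.0081, 0.0537]
orientation: [-90.0, -0.0, -1.0]
force: [-3.4, -0.1, 6.2]
opening: 0.0358
```

The force turned to +6 N upward at TCP z 0.0537, where the floor was expected (0.054), so the flask is home. I'll look before releasing.

```bash
python3 - <<'E'
from h import *
s=ctrl.snapshot('side');S=4;s=cv2.resize(s,None,fx=S,fy=S,interpolation=cv2.INTER_CUBIC)
cv2.imwrite('pics/o2.png',s[110*S:250*S,280*S:440*S])
E
```

```text
(no output)
```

View pics/o2.png

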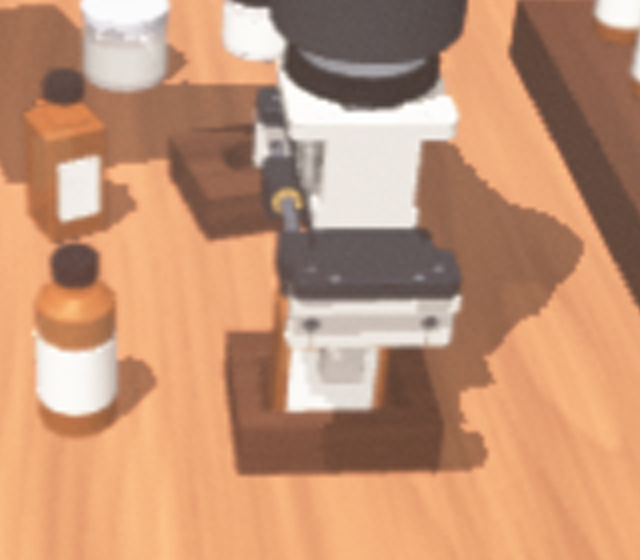

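The foot is inside the recess: the amber sides vanish below the rim around (330,410) in the crop, and the flask is upright. I release and rise.

Call:
step_arm(rows=[[[-0.1,0,0,0,0,0,0],[0.2,0,0,0,0,0,0],[0.6,0,0,0,0,0,0],[1,0,0,0,0,0,0],[1,0,0,0,0,0,0],[1,0,0,0,0,0,0]]])

```text
clock: 8.62
tool_pos: [0.5985, -0.0081, 0.0525]
orientation: [-90.0, 0.0, -1.0]
force: [-0.3, -0.1, -0.4]
opening: 0.084
```

Call:
step_arm(rows=[[[1,0,0,1,0,0,0],[1,0,0,2,0,0,0],[1,0,0,3,0,0,0],[1,0,0,4,0,0,0],[1,0,0,4,0,0,0],[1,-4,4,2,0,0,0],[1,-5,4,0,0,0,0],[1,-5,4,0,0,0,0],[1,-3,3,0,0,0,0],[1,0,0,0,0,0,0],[1,0,0,0,0,0,0]]])

```text
clock: 10.0
tool_pos: [0.4312, 0.1401, 0.2133]
orientation: [-90.0, -0.1, -0.9]
force: [0.6, -0.5, -0.0]
opening: 0.0879
```

```bash
python3 - <<'E'
from h import *
S=4;W=[]
for n,(x0,y0) in(('side',(290,120)),('top',(256,110))):
    s=cv2.resize(ctrl.snapshot(n),None,fx=S,fy=S,interpolation=cv2.INTER_CUBIC)
    draw(s,n,box(.5987,-.008,-1,.06,.036,.008,.088),S,(0,255,255));draw(s,n,box(.5987,-.008,-1,.001,.001,.008,.116),S,(0,255,0))
    W.append(s[y0*S:(y0+130)*S,x0*S:(x0+100)*S])
cv2.imwrite('pics/o3.png',np.hstack(W))
E
```

```text
(no output)
```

View pics/o3.png

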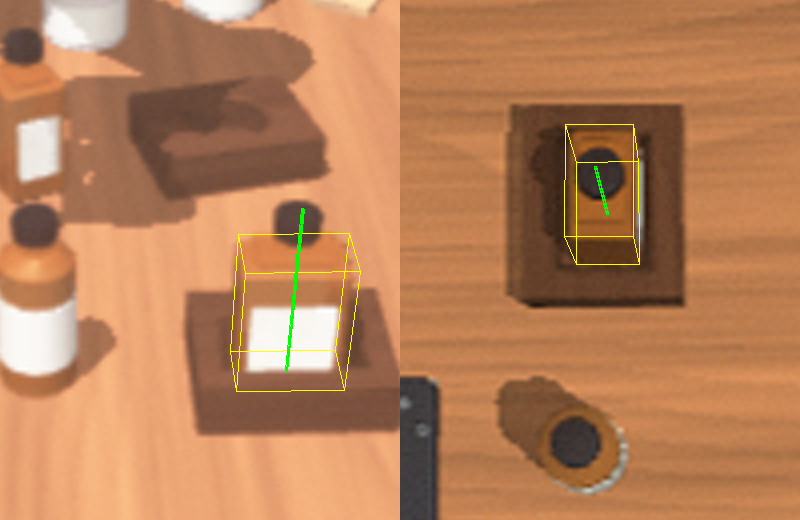

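The flask stands upright in the recess and matches the model to about 2 mm in both views. The bottles are undisturbed and the arm is clear.

```bash
python3 -c "
from plant import ctrl
print(ctrl.close_job())"
```

```text
the job is handed in; nothing more can be done
None
```

The flat flask is in the stand with the oblong recess (the middle one), and I handed the job in shortly after 10 s of the 38 s allowed; no verdict is reported.

- **Placing:** I gripped the flask across its 36 mm (opening read 36.1 mm), about 10 mm above mid-height so the gripper body cleared the red bottles' caps. I carried it over, turned it 64° and lowered it while holding it. The force turned to +6 N upward at TCP z 0.0537, against 0.054 expected for the recess floor. I then let go and moved clear.
- **Last checks:** In both views the flask is upright and aligned, within about 2 mm of its modelled seated position. The square and round bottles stood as before, and the tool force was near zero with the arm clear. No check failed or disagreed.

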